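# Slide two spice tins into their own wells

## Robot

A 6-joint arm with a two-finger parallel gripper is mounted at the origin on a cart in front of the work surface, level with it; the furniture and walls round the work are solid. World frame = base frame: x ahead of the robot, y to its left, z up, the work surface at z = 0. Lengths are in mm, angles in rad, forces in N, time in s.
With the tool pointing down it reaches from about 375 to 975 mm from the base axis. Payload 3.8 kg.
Tool frame: the origin (TCP) lies midway between the tips of the shut fingers; the grasp point (between the pads) lies 19 mm behind it (arm.hold_point_z is the distance from the TCP to the grasp point, in mm); z points along the fingers, y is the line along which they close (so a half turn about z gives the same grasp; the last joint's range is limited). The gripper opens to 88 mm and grips with 3 to 60 N. Pads are 18 mm wide; open, the fingers measure 123 mm over their backs; the gripper's body (75 mm by 187 mm) begins 45 mm behind the grasp point.
Start: joints at [1.289, 0.264, 1.604, -0, 1.274, -0.037], TCP at [163.592, 654.87, 201.206] pointing down, gripper open.
Joint ranges: [-2.63, 2.63], [-0.94, 2.18], [0.31, 2.57], [-1.31, 4.45], [0, 2.66], [-2.55, 2.55]. Speed limits (rad/s): [2.57, 2.57, 3.14, 3.14, 3.14, 3.14].

## Interface

Orientations are given as a unit quaternion [w, x, y, z].
In Python, from cell import arm gives the robot as it stands.
- The arm moves only by the tool apply_moves, never from a script. Its argument "commands" is a list of rows, each a list of 2 entries, a list of its own where there are three numbers: the shift along the tool's x, y, z in units of 25 mm (1.0 is 25 mm), then the turn about the tool's z in units of 5 degrees (1.0 is 5 degrees). In form: [[[tx, ty, tz], turn], ...]. A call has 1 to 10 rows; each row shifts and turns the commanded pose from where the row before left it, along the tool's axes as they then stand; what a row does not reach is not made up. A row lasts 1/10 s, in which the tool goes at most 50 mm and 8.59 degrees, less where a joint would pass 70% of its speed; a pose out of reach is approached as far as the arm can. A call is refused whole if a number of a shift passes 1 or a number of a turn 1, either way. A call with a gripper value outside its range is refused whole. "claw" is the finger opening in mm, from 0 to 88.1, set as the call begins (left out, the last holds). The fingers move at their own pace and stop on an object; "force" is the grip in N (left out, the last holds). Time passes only in rows, so rows that do not move let the fingers close. It gives the time, the measured TCP pose, the force, the opening and the grip force at its end, in the units of the state.
- arm.get_state(): the state, without advancing time (a new reading comes with each control period).
- arm.snapshot(name): name is "side" or "top" or "wrist"; returns the picture (384x512x3 uint8, red, green, blue); there is no depth.
- arm.camera_params(name): a dict with "fovy" (degrees; the focal length in pixels is half the picture's height over the tangent of half this angle, whatever the lens; pixels are square), "cx", "cy" (the principal point, pixels), "k1" (the pictures are not rectified: a ray, as slopes to the right and down, at radius r is drawn at 1 + k1 r^2 times it, then the intrinsics apply), "T" (4x4, takes a point from camera to world coordinates). Camera axes: x right, y up, looking along -z (the intrinsics and any distortion apply to the point x, -y, -z); pixel columns grow to the right and rows downward; lengths in mm; the calibration is good to about 2 mm. A picture is of the moment at which its call begins: read the wrist's pose just before it. camera_params takes no time and is no camera call; for the wrist camera it gives the pose at the moment of the call.
- arm.close_job(): hands the job in; it is judged then, once.
The state is a dict: "clock": time; "joint_positions": joint angles; "joint_velocities": joint speeds; "joint_efforts": joint torques, N m; "position": TCP position; "tcp_rot": TCP orientation; "wrist_force": force on the tool from outside, world axes, zero at the start; "torque": the same for the moment, N m; "finger_gap": finger opening in mm; "grasp_force": force on a finger pad.
Only numpy, scipy, OpenCV 4.12 (cv2) and the standard library are available. Lean on these libraries where they do the work, as an engineer would, in place of code of your own. Each camera call takes 0.05 s, during which the arm holds its last target. There are 200 camera calls.

## Task

Put the two round spice tins away in the wooden board: slide each one across the board, without picking it up or tipping it, until it drops into the well of the graded row that was cut for its diameter, and leave both sitting flat on the well floors. Leave the jars, egg timer and mug alone.

Things in the scene. Friction and masses are not known exactly. Their poses are not given: they have to be found in the camera images.
- board: Fixed brown wooden board on the worktop, 184 mm (x) by 290 mm (y), 26 mm thick; origin at the centre of its underside, z up. Four empty round wells, 7 mm deep with 1.2 mm chamfered mouths, lie in a row along its y axis (x = 0): diameters 35, 43, 51, 59 mm from the +y end, at y = +102, +46, -18, -90 mm. The flat strips before and behind the row hold one tin each, about 58 mm from the row.
- well_35 (a point): Centre of the mouth of the 35 mm well (the smallest), level with the board's upper face. A tin that belongs in a well has 1.5 mm of play all round.
- well_43 (a point): Centre of the mouth of the 43 mm well (the second smallest), level with the board's upper face. A tin that belongs in a well has 1.5 mm of play all round.
- well_51 (a point): Centre of the mouth of the 51 mm well (the second largest), level with the board's upper face. A tin that belongs in a well has 1.5 mm of play all round.
- well_59 (a point): Centre of the mouth of the 59 mm well (the largest), level with the board's upper face. A tin that belongs in a well has 1.5 mm of play all round.
- tin_40: Smaller of two closed round metal tins, loose, rigid, 40 mm in diameter, 26 mm high, about 0.1 kg. Origin at the centre of its underside, z up. Starts upright on the board's front or rear strip. Seated, its underside is 7 mm below the board's face and 19 mm stand out. It would also fall into larger wells than its own, which is wrong, and slides flat over smaller ones.
- tin_48: Larger of the two tins, same look, 48 mm in diameter, 26 mm high, about 0.1 kg. Origin at the centre of its underside, z up. Starts upright on the other strip. It would also fall into a larger well than its own, which is wrong, and slides flat over smaller ones.
- spice_jar_a: Bystander: white spice jar with a dark cap, 41 mm wide, 105 mm high, right of the board; origin at the centre of its underside.
- spice_jar_b: Bystander: second spice jar of that kind, also right of the board; origin at the centre of its underside.
- egg_timer: Bystander: round red and white egg timer, 61 mm wide, 64 mm high, right of the board at the back; origin at the centre of its underside.
- mug: Bystander: white mug, 83 x 115 mm, 86 mm high, left of the board on the glass hob; origin at the centre of its underside.
There are look-alikes about, which are no part of the job. What is shaped like the tin_40 but turquoise is not meant. What is shaped like the tin_48 but orange is not meant.

How it is judged (in metres and radians):
At the end, for the whole second after the job is handed in: The 40 mm tin sits in the 43 mm well and the 48 mm tin in the 51 mm well, each within 4 mm of the well's centre, its underside at least 5 mm below the board's face, within 0.08 rad of upright, and still (horizontal distance between tin_40 and well_43 below 0.004 m and z of tin_40 in the frame of well_43 below -0.005 m and angle between each of tin_40, tin_48's own z axis and vertical below 0.08 rad and linear speed of each of tin_40, tin_48 below 0.02 m/s and horizontal distance between tin_48 and well_51 below 0.004 m and z of tin_48 in the frame of well_51 below -0.005 m); the robot touches nothing.
It fails at once if a tin was picked up: its underside rose more than 12 mm above the board's face (z of any of tin_40, tin_48 in the frame of well_43 above 0.012 m).
It fails at once if a tin was tipped more than 0.6 rad (angle between any of tin_40, tin_48's own z axis and vertical above 0.6 rad).
It fails at once if a bystander was moved more than 20 mm (distance of any of spice_jar_a, spice_jar_b, egg_timer, mug from where it was at the start of the episode above 0.02 m).
It also fails if it takes over 67 s, if anything falls off the work surface, if the arm or the gripper's body presses on something with over 40 N, if the wrist force passes 120 N, or if a joint passes its speed limit or range.

## Working session

There is one attempt and no reset: what is moved stays moved. The work goes in short steps, Python scripts to look and compute and a tool call to move; the robot and the scene stay as the last step left them, time stands still between calls to the robot, and variables do not carry over. Pictures are saved under pics/ and viewed, at most 10 in all, crops included, and the job is handed in when it is done.

Besides the shell and the picture viewer there is one more tool, called after "Emit:" as name(argument=value, ...), one argument or row to a line, values as JSON. apply_moves: Moves the arm, as the interface text tells. Its arguments: {"type":"object","properties":{"commands":{"type":"array","items":{"type":"array"}},"claw":{"type":"number"},"force":{"type":"number"}},"required":["commands"]}

```bash
mkdir -p pics; ls; python3 - <<'E'
from cell import arm
import cv2
print(arm.get_state())
for n in("top","side"):
    im=arm.snapshot(n); cv2.imwrite(f"pics/{n}0.png",im[:,:,::-1]); p=arm.camera_params(n); print(n,p)
E
```

```text
pics
{'clock': 0.0, 'joint_positions': array([ 1.28909557e+00,  2.64746003e-01,  1.60532497e+00,  2.45461667e-05,
        1.27370947e+00, -3.69047187e-02]), 'joint_velocities': array([ 0.00084629, -0.00181237, -0.0011575 , -0.00103632, -0.00096088,
        0.0002029 ]), 'joint_efforts': array([-3.98927623e-04, -5.02081347e+01, -3.56887794e+01,  7.27268471e-02,
        2.91686092e-02, -1.79362169e-04]), 'position': array([163.37286793, 654.13282517, 199.91939427]), 'tcp_rot': array([-1.85107138e-04,  1.22096142e-01,  9.92517675e-01, -1.07818215e-03]), 'wrist_force': array([-1.2948949 ,  0.5440227 ,  0.00138933]), 'torque': array([ 0.01127033, -0.00248561,  0.01528431]), 'grasp_force': 0.0, 'finger_gap': 88.38656724915448}
top {'fovy': 55.6852482381437, 'cx': 257.458850803821, 'cy': 186.85562572946037, 'k1': 0.027582402522449555, 'T': array([[ 3.02772595e-03,  9.95398802e-01, -9.57708651e-02,
         4.36643204e+02],
       [-9.99976581e-01,  2.42594871e-03, -6.39932197e-03,
        -2.49287700e+01],
       [-6.13754221e-03,  9.57879977e-02,  9.95382836e-01,
         9.93179789e+02],
       [ 0.00000000e+00,  0.00000000e+00,  0.00000000e+00,
         1.00000000e+00]])}
side {'fovy': 46.29870112135694, 'cx': 254.81313644589707, 'cy': 189.91437387818002, 'k1': -0.07210948829832775, 'T': array([[-3.71667632e-01,  3.81964780e-01, -8.46147787e-01,
        -4.60506559e+02],
       [-9.28028016e-01, -1.28275691e-01,  3.49727534e-01,
         3.70075136e+02],
       [ 2.50434082e-02,  9.15231257e-01,  4.02149939e-01,
         5.26212805e+02],
       [ 0.00000000e+00,  0.00000000e+00,  0.00000000e+00,
         1.00000000e+00]])}
```

View pics/top0.png

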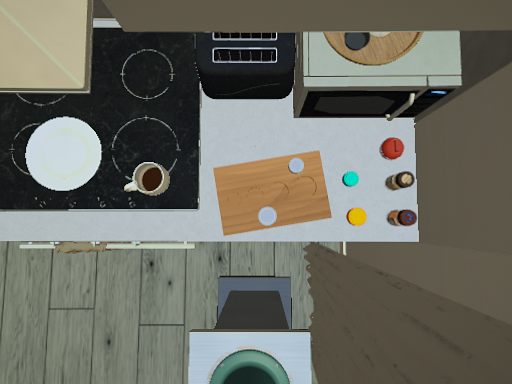

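View pics/side0.png

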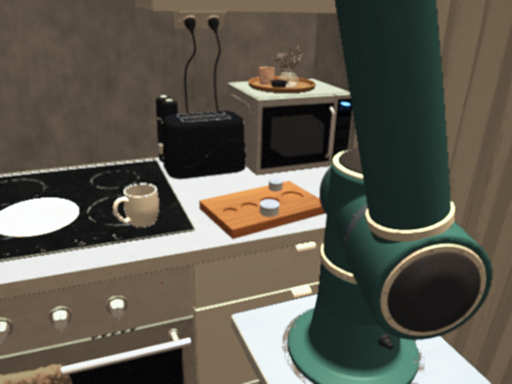

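The top view shows the board centred near (272,192), turned a few degrees. The tins are at (296,165) and (267,216), and the decoys and bystanders are to the right.

```bash
cat > h.py <<'E'
import numpy as np, cv2
from cell import arm
def rays(uv,p):
    f=192/np.tan(np.radians(p["fovy"]/2)); K=np.array([[f,0,p["cx"]],[0,f,p["cy"]],[0,0,1.]])
    q=cv2.undistortPoints(np.float64(uv).reshape(-1,1,2),K,np.array([p["k1"],0,0,0.])).reshape(-1,2)
    return p["T"][:3,3], np.c_[q[:,0],-q[:,1],-np.ones(len(q))]@p["T"][:3,:3].T
def plane(uv,p,z):
    o,d=rays(uv,p); return (o+d*((z-o[2])/d[:,2])[:,None])[:,:2]
E
python3 - <<'E'
from h import *
im=cv2.imread("pics/top0.png"); p=arm.camera_params("top")
hsv=cv2.cvtColor(im,cv2.COLOR_BGR2HSV)
roi=np.zeros(im.shape[:2],np.uint8); roi[140:242,205:338]=255
m=((hsv[...,1]>90)).astype(np.uint8)*255&roi
c=max(cv2.findContours(m,0,1)[0],key=cv2.contourArea)
r=cv2.minAreaRect(plane(c[:,0],p,26).astype(np.float32)); print("board",r,cv2.boxPoints(r))
inner=cv2.drawContours(np.zeros_like(roi),[cv2.convexHull(c)],-1,255,-1); inner=cv2.erode(inner,np.ones((5,5)))
t=((hsv[...,1]<70)).astype(np.uint8)*255&inner
for c in cv2.findContours(t,0,1)[0]:
    if cv2.contourArea(c)>80:
        w=plane(c[:,0],p,52).astype(np.float32); print("tin",cv2.minEnclosingCircle(w),cv2.fitEllipse(w),cv2.contourArea(c))
E
```

```text
board ((515.5757446289062, -56.22601318359375), (181.44384765625, 288.7341613769531), 9.683624267578125) [[ 401.8628    70.82394]
 [ 450.4301  -213.7962 ]
 [ 629.2887  -183.27597]
 [ 580.7214   101.34418]]
tin ((452.7002258300781, -43.12712860107422), 24.80289649963379) ((452.4774475097656, -43.65066146850586), (46.51145935058594, 47.53324508666992), 95.3150863647461) 259.5
tin ((584.4808349609375, -119.31157684326172), 20.908336639404297) ((584.3746948242188, -118.87306213378906), (38.560447692871094, 40.20543670654297), 60.8176383972168) 174.5
```

Emit:
apply_moves(
  commands=[
    [[-0.88, -0.96, 0], 0],
    [[-0.88, -0.96, 0], 0],
    [[-0.88, -0.96, 0], 0],
    [[-0.88, -0.96, 0], 0],
    [[-0.88, -0.96, 0], 0],
    [[-0.88, -0.96, 0], 0],
    [[-0.88, -0.96, 0], 0],
    [[-0.88, -0.96, 0], 0],
    [[-0.88, -0.96, 0], 0],
    [[-0.88, -0.96, 0], 0],
  ],
)

```text
clock: 1.1
position: [319.0, 367.2, 200.8]
tcp_rot: [-0.0, 0.122, 0.993, -0.0]
wrist_force: [1.0, 0.3, 0.6]
finger_gap: 88.0
grasp_force: 0.0
```

Emit:
apply_moves(
  commands=[
    [[-0.88, -0.96, 0], 0],
    [[-0.88, -0.96, 0], 0],
    [[-0.88, -0.96, 0], 0],
    [[-0.88, -0.96, 0], 0],
    [[-0.88, -0.96, 0], 0],
    [[-0.88, -0.96, 0], 0],
    [[-0.88, -0.96, 0], 0],
    [[-0.88, -0.96, 0], 0],
    [[-0.88, -0.96, 0], 0],
    [[-0.88, -0.96, 0], 0],
  ],
)

```text
clock: 2.1
position: [474.2, 81.2, 200.8]
tcp_rot: [-0.0, 0.122, 0.993, -0.0]
wrist_force: [1.2, -0.4, -0.4]
finger_gap: 88.0
grasp_force: 0.0
```

Emit:
apply_moves(
  commands=[
    [[-0.88, -0.96, 0], 0],
    [[-0.88, -0.96, 0], 0],
    [[-0.88, -0.96, 0], 0],
    [[-0.88, -0.96, 0], 0],
    [[-0.88, -0.96, 0], 0],
    [[-0.88, -0.96, 0], 0],
    [[-0.88, -0.96, 0], 0],
    [[0, 0, 0], 0.95],
    [[0, 0, 0], 0.95],
    [[0, 0, 0], 0.95],
  ],
)

```text
clock: 3.1
position: [582.4, -118.2, 200.3]
tcp_rot: [-0.001, 0.246, 0.969, 0.0]
wrist_force: [-0.7, -0.1, 0.0]
finger_gap: 88.2
grasp_force: 0.0
```

Emit:
apply_moves(
  commands=[
    [[0, 0, 0], 0.95],
    [[0, 0, 0], 0.95],
    [[0, 0, 0], 0.95],
    [[0, 0, 0], 0.95],
    [[0, 0, 0], 0.95],
    [[0, 0, 0], 0.95],
    [[0, 0, 0], 0.95],
    [[0, 0, 0], 0.95],
    [[0, 0, 0], 0.95],
    [[0, 0, 0], 0.95],
  ],
  claw=64,
)

```text
clock: 4.1
position: [582.4, -117.7, 200.6]
tcp_rot: [-0.001, 0.615, 0.788, -0.0]
wrist_force: [-0.4, 0.1, 0.4]
finger_gap: 64.2
grasp_force: 0.0
```

Emit:
apply_moves(
  commands=[
    [[0, 0, 0], 0.95],
    [[0, 0, 0], 0],
  ],
)

```text
clock: 4.3
position: [582.4, -117.7, 200.6]
tcp_rot: [-0.0, 0.646, 0.763, -0.0]
wrist_force: [-0.2, -0.3, -0.4]
finger_gap: 63.9
grasp_force: 0.0
```

```bash
python3 - <<'E'
from h import *
s=arm.get_state(); print(s["clock"],s["position"],s["tcp_rot"],s["joint_positions"],s["finger_gap"])
p=arm.camera_params("wrist"); im=arm.snapshot("wrist"); cv2.imwrite("pics/w1.png",im[:,:,::-1]); print(p)
E
```

```text
4.3 [ 582.43556622 -117.67728331  200.64384755] [-4.57849746e-04  6.46386199e-01  7.63010237e-01 -2.23175707e-04] [-2.41281848e-01  1.13417893e-01  1.78232890e+00  8.60210193e-06
  1.24686452e+00 -4.06403421e-01] 63.9119162571727
{'fovy': 63.77694079991943, 'cx': 253.78218102303984, 'cy': 190.33227375312646, 'k1': -0.06116541058665743, 'T': array([[ 9.86309076e-01, -1.58503245e-01, -4.55096381e-02,
         5.71322081e+02],
       [ 1.64894516e-01,  9.44501943e-01,  2.84122997e-01,
        -4.33437811e+01],
       [-2.05047537e-03, -2.87737380e-01,  9.57707155e-01,
         3.84170618e+02],
       [ 0.00000000e+00,  0.00000000e+00,  0.00000000e+00,
         1.00000000e+00]])}
```

View pics/w1.png

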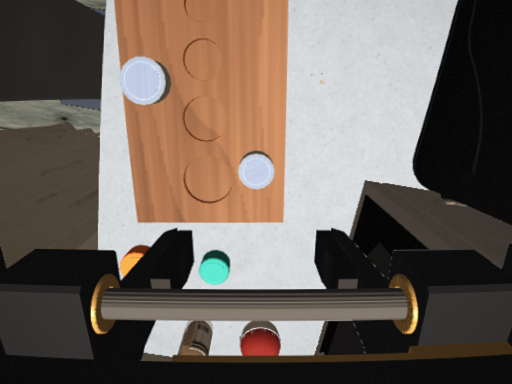

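The wrist view shows tin_48 at (143,80), tin_40 at (256,171), and the wells at (205,118) for 51 and (203,60) for 43. I'll measure all of these here.

```bash
cat > m.py <<'E'
from h import *
def tins(im,p,z=(52,52)):
    hsv=cv2.cvtColor(im,cv2.COLOR_BGR2HSV); b=(cv2.inRange(hsv,(2,80,60),(20,255,255)))
    b=cv2.morphologyEx(b,cv2.MORPH_OPEN,np.ones((3,3)))
    return hsv,b
E
python3 - <<'E'
from h import *
from scipy.optimize import least_squares
im=cv2.imread("pics/w1.png"); p=arm.camera_params("wrist")
hsv=cv2.cvtColor(im,cv2.COLOR_BGR2HSV)
m=cv2.inRange(hsv,(2,80,60),(20,255,255)); m[228:]=0
c=max(cv2.findContours(m,0,1)[0],key=cv2.contourArea)[:,0]
def fit(sel):
    w=plane(sel,p,26); vx,vy,x,y=cv2.fitLine(w.astype(np.float32),cv2.DIST_HUBER,0,.01,.01).ravel(); return np.array([vx,vy])*np.sign(vx+vy),np.array([x,y])
L=c[(c[:,0]<160)&(c[:,1]>120)&(c[:,1]<215)]; R=c[(c[:,0]>275)&(c[:,1]>10)&(c[:,1]<215)]; B=c[(c[:,1]>215)&(c[:,0]>145)&(c[:,0]<275)]
for n,s in(("L",L),("R",R),("B",B)):
    d,o=fit(s); print(n,len(s),d,o,np.degrees(np.arctan2(d[1],d[0])))
dl,ol=fit(L);dr,orr=fit(R);db,ob=fit(B)
yd=dl+dr; yd/=np.hypot(*yd); yd*=np.sign(yd[1]); xd=np.array([yd[1],-yd[0]])
mid=((ol@xd)+(orr@xd))/2; cen=xd*mid+yd*(ob@yd+145)
print("width",(orr-ol)@xd,"yaw",np.degrees(np.arctan2(xd[1],xd[0])),"cen",cen)
for D,y in((35,102),(43,46),(51,-18),(59,-90)):print(D,cen+yd*y)
t=cv2.inRange(hsv,(100,10,120),(140,90,255))
for c in cv2.findContours(t,0,1)[0]:
    if cv2.contourArea(c)>500:
        w=plane(c[:,0],p,52).astype(np.float32); q=cv2.fitEllipse(w)[0]; d=np.array(q)-cen
        print("tin",cv2.minEnclosingCircle(w),cv2.fitEllipse(w),"boardframe",d@xd,d@yd)
# wells
e=cv2.Canny(im,40,90); v,u=np.nonzero(e); w=plane(np.c_[u,v],p,26)
for D,y in((43,46),(51,-18),(59,-90)):
    k=cen+yd*y
    for _ in range(4):
        r=np.hypot(*(w-k).T); s=w[abs(r-D/2-.5)<3]
        f=least_squares(lambda a:np.hypot(s[:,0]-a[0],s[:,1]-a[1])-a[2],[*k,D/2],loss="soft_l1",f_scale=.5); k=f.x[:2]
    print("well",D,f.x,len(s))
E
```

```text
L 94 [-0.17139865  0.9852018 ] [ 439.20996 -146.8241 ] 99.86914
R 204 [-0.16837423  0.98572314] [608.34436  -55.997154] 99.6933
B 129 [0.9855269  0.16951898] [ 548.809   -197.05856] 9.759852
width 182.10608 yaw 9.781228 cen [515.87915 -55.59658]
35 [498.55072   44.920708]
43 [508.06436  -10.265255]
51 [518.93713 -73.33493]
59 [ 531.16895 -144.2883 ]
tin ((585.8143310546875, -120.20222473144531), 19.086374282836914) ((585.9425659179688, -120.24120330810547), (36.8646240234375, 37.22982406616211), 50.64718246459961) boardframe 58.06268871982502 -75.60776280834034
tin ((452.9901123046875, -44.44114303588867), 23.253156661987305) ((453.2140197753906, -44.597999572753906), (45.048126220703125, 45.37005615234375), 129.1632537841797) boardframe -59.88569436114358 21.48467040002106
well 43 [508.93371467 -12.68092407  21.45441214] 194
well 51 [519.34985813 -74.11671942  25.34280742] 174
well 59 [ 530.84335532 -145.58388566   29.27364182] 158
```

Emit:
apply_moves(
  commands=[
    [[-0.1, 0.11, 0.9], 0],
    [[0, 0, 0.9], 0],
    [[0, 0, 0.9], 0],
    [[0, 0, 0.9], 0],
    [[0, 0, 0.9], 0],
    [[0, 0, 0.9], 0],
    [[0, 0, 0.7], 0],
    [[0, 0, 0.4], 0],
    [[0, 0, 0.26], 0],
    [[0, 0, 0], 0],
  ],
)

```text
clock: 5.35
position: [585.5, -119.7, 31.5]
tcp_rot: [-0.001, 0.646, 0.763, -0.0]
wrist_force: [0.2, -0.4, -0.1]
finger_gap: 63.9
grasp_force: 0.0
```

Emit:
apply_moves(
  commands=[
    [[0, 0, 0], 0],
    [[0, 0, 0], 0],
    [[0, 0, 0], 0],
    [[0, 0, 0], 0],
    [[0, 0, 0], 0],
    [[0, 0, 0], 0],
  ],
  claw=30,
  force=5,
)

```text
clock: 5.95
position: [586.0, -119.8, 32.4]
tcp_rot: [0.0, 0.646, 0.763, 0.0]
wrist_force: [0.3, -0.8, -0.2]
finger_gap: 29.8
grasp_force: 0.0
```

```bash
python3 - <<'E'
from h import *
im=arm.snapshot("wrist"); cv2.imwrite("pics/w2.png",im[:,:,::-1])
im2=arm.snapshot("top"); cv2.imwrite("pics/t2.png",cv2.resize(im2[130:250,200:350,::-1],None,fx=4,fy=4))
E
```

```text
(no output)
```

View pics/w2.png

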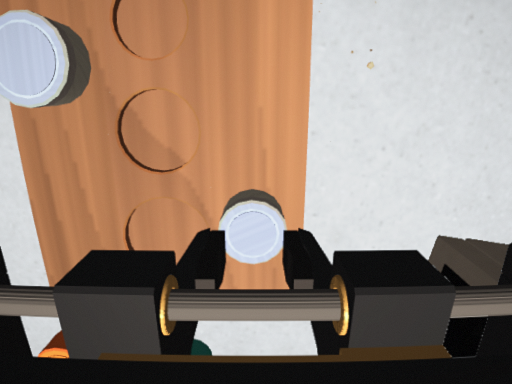

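The tin slipped out ahead of the fingers and now sits at (252,232), flat on the board. I'll re-measure it.

```bash
cat > m.py <<'E'
from h import *
def measure(name,z=52,cen=(515.9,-56),yaw=9.7,cut=384):
    s=arm.get_state(); p=arm.camera_params(name); im=np.ascontiguousarray(arm.snapshot(name)[:,:,::-1])
    T=s["position"]; a=np.radians(yaw); xd=np.array([np.cos(a),np.sin(a)]); yd=np.array([-xd[1],xd[0]])
    print(s["clock"],"tcp",T.round(1),"gap",s["finger_gap"],"tcp board",((T[:2]-cen)@xd).round(1),((T[:2]-cen)@yd).round(1))
    h=cv2.cvtColor(im,cv2.COLOR_BGR2HSV)
    t=cv2.morphologyEx(cv2.inRange(h,(100,10,120),(140,95,255)),cv2.MORPH_OPEN,np.ones((3,3))); t[cut:]=0
    for c in cv2.findContours(t,0,1)[0]:
        if cv2.contourArea(c)>(150 if name=="top" else 400):
            w=plane(c[:,0],p,z).astype(np.float32); q,D,_=cv2.fitEllipse(w); d=np.array(q)-cen; e=np.array(q)-T[:2]
            print("tin px",c[:,0].mean(0).round(),"world",np.round(q,1),"D",np.round(D,1),"board",(d@xd).round(1),(d@yd).round(1),"rel tcp x,y(tool)",(e@yd).round(1),(e@xd).round(1))
    return im
E
python3 -c "
from m import *
measure('wrist');measure('top')"
```

```text
6.05 tcp [ 586.  -119.8   32.2] gap 30.303857007285686 tcp board 58.3 -74.7
tin px [252. 233.] world [ 586.3 -120.1] D [35.9 37.6] board 58.6 -75.0 rel tcp x,y(tool) -0.3 0.3
tin px [27. 58.] world [456.7 -44.3] D [37.1 47.5] board -56.4 21.5 rel tcp x,y(tool) 96.2 -114.7
6.1 tcp [ 585.9 -119.8   32.2] gap 29.98029330428412 tcp board 58.3 -74.7
tin px [207. 354.] world [114.6 103.9] D [ 98.4 148.2] board -368.6 225.3 rel tcp x,y(tool) 299.9 -426.9
tin px [229. 289.] world [265.4  46.6] D [66.4 82.3] board -229.7 143.4 rel tcp x,y(tool) 218.0 -288.0
tin px [388. 199.] world [ 492.3 -345.4] D [180.4 235.8] board -72.0 -281.3 rel tcp x,y(tool) -206.6 -130.3
tin px [330. 174.] world [ 562.  -208.5] D [38.7 96.1] board 19.8 -158.1 rel tcp x,y(tool) -83.4 -38.5
tin px [ 41. 142.] world [645.2 549.4] D [ 52.1 124.7] board 229.5 575.0 rel tcp x,y(tool) 649.7 171.2
```

View pics/t2.png

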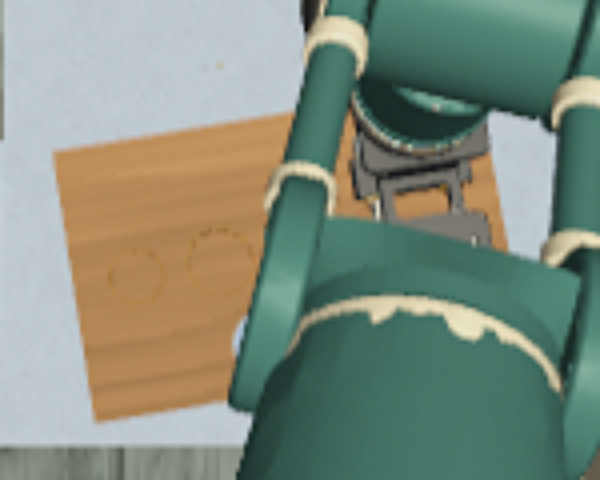

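```bash
python3 - <<'E'
from h import *
p=arm.camera_params("wrist"); s=arm.get_state(); T=p["T"]
f=192/np.tan(np.radians(p["fovy"]/2)); K=np.array([[f,0,p["cx"]],[0,f,p["cy"]],[0,0,1.]])
w,x,y,z=s["tcp_rot"]
from scipy.spatial.transform import Rotation as R
M=R.from_quat([x,y,z,w]).as_matrix()
im=cv2.imread("pics/w2.png")
for dz in(0,-19,-38):
  for dy in(-15,0,15):
   for dx in (-9,9):
    P=s["position"]+M@np.array([dx,dy,dz]); q=(P-T[:3,3])@T[:3,:3]
    uv=cv2.projectPoints(np.array([[q[0],-q[1],-q[2]]]),np.zeros(3),np.zeros(3),K,np.array([p["k1"],0,0,0]))[0].ravel()
    print(dx,dy,dz,uv.round()); cv2.circle(im,(int(uv[0]),int(uv[1])),2,[(0,0,255),(0,255,0),(255,0,0)][-dz//19],-1)
cv2.imwrite("pics/w2o.png",cv2.resize(im[180:330,150:370],None,fx=3.4,fy=3.4))
E
```

```text
-9 -15 0 [229. 233.]
9 -15 0 [229. 207.]
-9 0 0 [252. 233.]
9 0 0 [252. 207.]
-9 15 0 [275. 233.]
9 15 0 [276. 207.]
-9 -15 -19 [227. 247.]
9 -15 -19 [226. 218.]
-9 0 -19 [252. 247.]
9 0 -19 [252. 218.]
-9 15 -19 [278. 247.]
9 15 -19 [278. 218.]
-9 -15 -38 [224. 263.]
9 -15 -38 [223. 232.]
-9 0 -38 [252. 263.]
9 0 -38 [252. 232.]
-9 15 -38 [280. 263.]
9 15 -38 [281. 232.]
```

View pics/w2o.png

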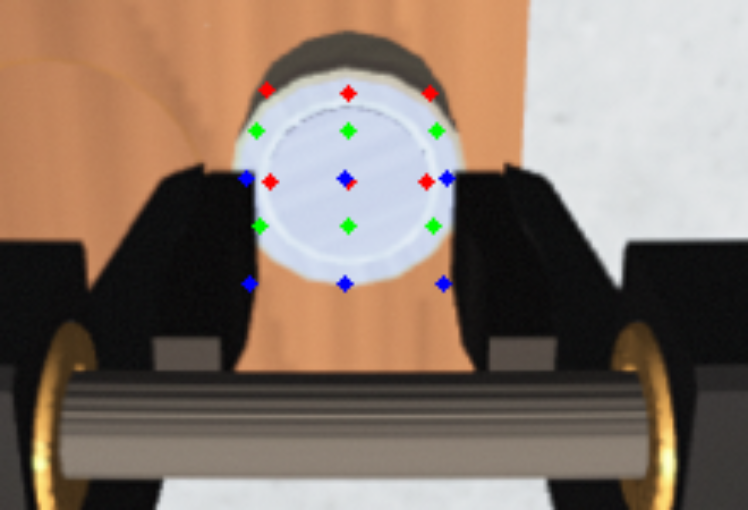

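```bash
python3 - <<'E'
from h import *
p=arm.camera_params("side"); s=arm.get_state(); T=p["T"]
f=192/np.tan(np.radians(p["fovy"]/2)); K=np.array([[f,0,p["cx"]],[0,f,p["cy"]],[0,0,1.]])
im=np.ascontiguousarray(arm.snapshot("side")[:,:,::-1])
im=cv2.resize(im,None,fx=6,fy=6,interpolation=cv2.INTER_CUBIC)
print(s["position"],s["wrist_force"])
for dz in(0,19,38):
    q=(s["position"]+[0,0,dz]-T[:3,3])@T[:3,:3]
    uv=cv2.projectPoints(np.array([[q[0],-q[1],-q[2]]]),np.zeros(3),np.zeros(3),K,np.array([p["k1"],0,0,0]))[0].ravel()
    print(uv); cv2.circle(im,(int(uv[0]*6),int(uv[1]*6)),3,(0,255-6*dz,6*dz),-1)
    if dz==0:u0,v0=(uv*6).astype(int)
cv2.imwrite("pics/s3.png",im[v0-350:v0+150,u0-350:u0+350])
E
```

```text
[ 585.92575576 -119.76978109   32.17877434] [ 0.03768468 -0.54776352 -0.57572097]
[273.87329752 186.20191209]
[274.16056259 179.92209152]
[274.45078146 173.56580309]
```

View pics/s3.png

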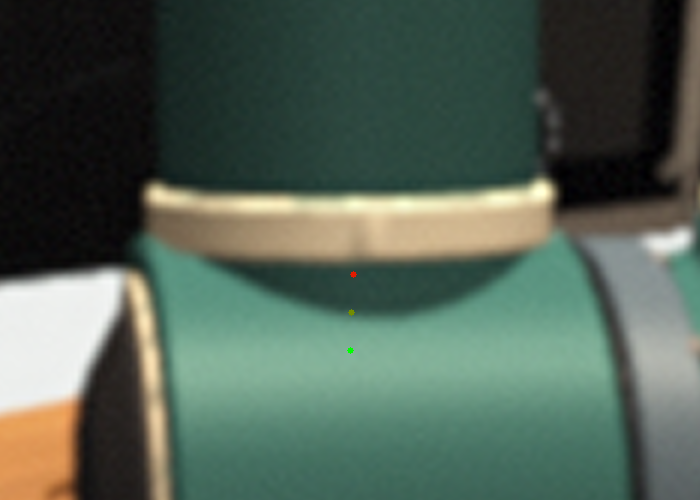

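```bash
python3 -c "
from cell import arm
print(arm.hold_point_z,[a for a in dir(arm) if a[0]!='_'])"
```

```text
18.700000000000003 ['PlanningError', 'camera_params', 'close_job', 'get_state', 'hold_point_z', 'snapshot']
```

Emit:
apply_moves(
  commands=[
    [[0, 0, 0], 0],
    [[0, 0, 0], 0],
    [[0, 0, 0], 0],
    [[0, 0, 0], 0],
    [[0, 0, 0.08], 0],
    [[0, 0, 0.08], 0],
    [[0, 0, 0], 0],
  ],
  claw=62,
)

```text
clock: 6.9
position: [585.6, -119.7, 27.7]
tcp_rot: [-0.0, 0.646, 0.763, -0.0]
wrist_force: [0.2, -0.3, 0.3]
finger_gap: 61.8
grasp_force: 0.0
```

Emit:
apply_moves(
  commands=[
    [[0, 0, 0.05], 0],
    [[0, 0, 0.05], 0],
    [[0, 0, 0.05], 0],
    [[0, 0, 0], 0],
  ],
)

```text
clock: 7.3
position: [585.8, -119.7, 24.2]
tcp_rot: [-0.0, 0.646, 0.763, -0.0]
wrist_force: [0.6, -0.3, -0.4]
finger_gap: 61.8
grasp_force: 0.0
```

Emit:
apply_moves(
  commands=[
    [[0, 0, 0.1], 0],
    [[0, 0, 0.1], 0],
    [[0, 0, 0.1], 0],
    [[0, 0, 0.1], 0],
    [[0, 0, 0.1], 0],
    [[0, 0, 0], 0],
  ],
)

```text
clock: 7.9
position: [585.5, -119.7, 11.4]
tcp_rot: [-0.0, 0.646, 0.763, -0.0]
wrist_force: [-0.3, 0.6, -0.0]
finger_gap: 62.1
grasp_force: 0.0
```

```bash
python3 - <<'E'
from m import *
im=measure("wrist"); cv2.imwrite("pics/w4.png",im)
# width between dark fingers per row
g=im.max(2)
for r in range(215,275,6):
    d=np.nonzero(g[r]<45)[0]; l=d[d<252]; h=d[d>252]; print(r,l.max() if len(l) else None,h.min() if len(h) else None)
E
```

```text
7.9 tcp [ 585.5 -119.7   11.4] gap 62.096274419321524 tcp board 57.9 -74.5
tin px [253. 250.] world [ 586.  -120.2] D [37.2 37.4] board 58.3 -75.1 rel tcp x,y(tool) -0.6 0.4
tin px [14. 56.] world [465.3 -44.6] D [19.5 47.8] board -48.0 19.8 rel tcp x,y(tool) 94.3 -105.9
215 None None
221 None None
227 None None
233 193 315
239 193 315
245 193 314
251 194 314
257 194 313
263 194 314
269 192 316
```

View pics/w4.png

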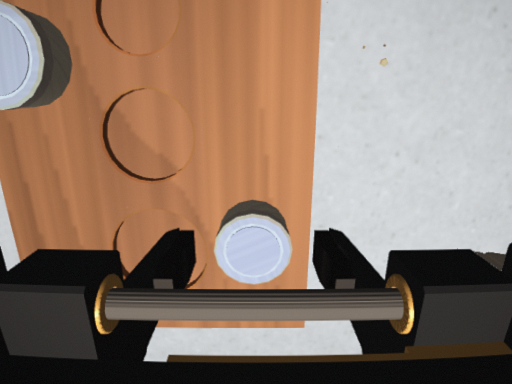

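The fingertips appear about 38 mm behind the reported TCP (the row 230 edge, 120 px apart at a 62 mm gap). The fingers therefore closed above the tin earlier. I'll go lower, watching the force.

Emit:
apply_moves(
  commands=[
    [[0, 0, 0.1], 0],
    [[0, 0, 0.1], 0],
    [[0, 0, 0.1], 0],
    [[0, 0, 0.1], 0],
    [[0, 0, 0.1], 0],
    [[0, 0, 0.05], 0],
    [[0, 0, 0], 0],
  ],
)

```text
clock: 8.65
position: [585.7, -119.8, -2.1]
tcp_rot: [-0.0, 0.646, 0.763, -0.0]
wrist_force: [-0.9, 0.1, -0.7]
finger_gap: 61.7
grasp_force: 0.0
```

Emit:
apply_moves(
  commands=[
    [[0, 0, 0], 0],
    [[0, 0, 0], 0],
    [[0, 0, 0], 0],
    [[0, 0, 0], 0],
    [[0, 0, 0], 0],
    [[0, 0, 0], 0],
  ],
  claw=34,
  force=4,
)

```text
clock: 9.25
position: [586.0, -119.8, -1.7]
tcp_rot: [0.0, 0.646, 0.763, 0.0]
wrist_force: [-1.4, 0.8, 1.4]
finger_gap: 39.8
grasp_force: 4.0
```

Emit:
apply_moves(
  commands=[
    [[0.2, 0, 0], 0],
    [[0.5, 0, 0], 0],
    [[0.6, 0, 0], 0],
    [[0.6, 0, 0], 0],
    [[0.6, 0, 0], 0],
    [[0.6, 0, 0], 0],
    [[0.6, 0, 0], 0],
    [[0.6, 0, 0], 0],
    [[0.5, 0, 0], 0],
    [[0, 0, 0], 0],
  ],
)

```text
clock: 10.25
position: [565.8, 0.9, -1.7]
tcp_rot: [-0.001, 0.646, 0.763, 0.0]
wrist_force: [-0.7, 3.2, 2.4]
finger_gap: 39.6
grasp_force: 4.0
```

Emit:
apply_moves(
  commands=[
    [[0, 0, 0], 0],
    [[0, 0, 0], 0],
    [[0, 0, 0], 0],
  ],
  claw=58,
)

```text
clock: 10.55
position: [565.9, -1.9, -2.1]
tcp_rot: [-0.0, 0.647, 0.763, -0.0]
wrist_force: [-0.4, -0.7, 0.3]
finger_gap: 57.4
grasp_force: 0.0
```

Emit:
apply_moves(
  commands=[
    [[0, 0, -0.4], 0],
    [[0, 0, -0.8], 0],
    [[0, 0, -0.8], 0],
    [[-0.5, -0.6, -0.8], 0],
    [[-0.5, -0.9, 0], 0],
    [[-0.2, -0.9, 0], 0],
    [[0, -0.9, 0], 0],
    [[0, -0.9, 0], 0],
    [[0, -0.5, 0], 0],
    [[0, 0, 0], 0],
  ],
)

```text
clock: 11.55
position: [454.0, -50.7, 68.4]
tcp_rot: [-0.0, 0.647, 0.763, -0.0]
wrist_force: [-0.1, 0.7, -0.9]
finger_gap: 58.1
grasp_force: 0.0
```

```bash
python3 - <<'E'
from m import *
im=measure("wrist"); cv2.imwrite("pics/w5.png",im)
E
```

```text
11.55 tcp [454.  -50.7  68.4] gap 58.11001362070722 tcp board -60.1 15.7
tin px [253. 202.] world [453.7 -44.5] D [45.  45.1] board -59.4 21.8 rel tcp x,y(tool) 6.1 0.7
tin px [430. 165.] world [566.8   0.7] D [36.8 37. ] board 59.7 47.3 rel tcp x,y(tool) 31.7 119.8
tin px [154.  86.] world [374.1  18.9] D [36.9 67.4] board -127.2 97.7 rel tcp x,y(tool) 82.0 -67.1
```

```bash
python3 - <<'E'
from h import *
from scipy.optimize import least_squares
im=cv2.imread("pics/w5.png"); p=arm.camera_params("wrist")
a=np.radians(9.7); xd=np.array([np.cos(a),np.sin(a)]); yd=np.array([-xd[1],xd[0]]); cen=np.array([515.9,-56])
e=cv2.Canny(im,40,90); v,u=np.nonzero(e); w=plane(np.c_[u,v],p,26)
for D,y in((35,102),(43,46),(51,-18)):
    k=cen+yd*y
    for _ in range(4):
        r=np.hypot(*(w-k).T); s=w[abs(r-D/2-.5)<3]
        f=least_squares(lambda a:np.hypot(s[:,0]-a[0],s[:,1]-a[1])-a[2],[*k,D/2],loss="soft_l1",f_scale=.5); k=f.x[:2]
    q=np.percentile(np.degrees(np.arctan2(*(s-k).T)),[5,25,50,75,95]).round()
    print("well",D,f.x,len(s),"board",(k-cen)@xd,(k-cen)@yd,q)
E
```

```text
well 35 [499.80444663  43.29740226  17.31381766] 324 board 0.8651149036284735 100.58972368077396 [-161.  -89.    1.   90.  159.]
well 43 [509.03035116 -10.91260092  21.18776271] 371 board 0.8253112056486982 45.60026855980375 [-162.  -86.    6.  100.  160.]
well 51 [520.00165111 -73.5043725   25.24274699] 196 board 1.093710869054275 -17.945205348674225 [-152. -109.  -60.   59.  100.]
```

Emit:
apply_moves(
  commands=[
    [[0.24, 0.03, 0.8], 0],
    [[0, 0, 0.8], 0],
    [[0, 0, 0.6], 0],
    [[0, 0, 0.4], 0],
    [[0, 0, 0.2], 0],
    [[0, 0, 0], 0],
  ],
  claw=70,
)

```text
clock: 12.2
position: [455.2, -44.3, -2.2]
tcp_rot: [-0.0, 0.646, 0.763, -0.0]
wrist_force: [0.5, 0.7, -0.7]
finger_gap: 69.9
grasp_force: 0.0
```

Emit:
apply_moves(
  commands=[
    [[0, 0, 0], 0],
    [[0, 0, 0], 0],
    [[0, 0, 0], 0],
    [[0, 0, 0], 0],
    [[0, 0, 0], 0],
    [[0, 0, 0], 0],
  ],
  claw=42,
  force=6,
)

```text
clock: 12.8
position: [455.4, -44.4, -1.2]
tcp_rot: [0.0, 0.646, 0.763, 0.0]
wrist_force: [-1.9, 0.2, 5.2]
finger_gap: 48.0
grasp_force: 6.0
```

Emit:
apply_moves(
  commands=[
    [[-0.3, 0, 0], 0],
    [[-0.5, 0, 0], 0],
    [[-0.5, 0, 0], 0],
    [[-0.29, 0, 0], 0],
    [[0, 0.3, 0], 0],
    [[0, 0.5, 0], 0],
    [[0, 0.6, 0], 0],
    [[0, 0.5, 0], 0],
    [[0, 0.35, 0], 0],
    [[0, 0, 0], 0],
  ],
)

```text
clock: 13.8
position: [518.4, -74.2, -2.0]
tcp_rot: [0.001, 0.646, 0.763, 0.0]
wrist_force: [0.4, -0.4, -0.7]
finger_gap: 47.6
grasp_force: 6.0
```

Emit:
apply_moves(
  commands=[
    [[0, 0, 0], 0],
    [[0, 0, 0], 0],
  ],
)

```text
clock: 14.0
position: [516.2, -74.1, -2.4]
tcp_rot: [-0.0, 0.646, 0.763, -0.0]
wrist_force: [-0.3, 0.2, -0.6]
finger_gap: 47.5
grasp_force: 6.0
```

```bash
python3 - <<'E'
from m import *
im=measure("wrist"); cv2.imwrite("pics/w6.png",im)
E
```

```text
14.0 tcp [516.2 -74.1  -2.4] gap 47.524002465742335 tcp board -2.8 -17.9
tin px [254. 258.] world [516.6 -70.9] D [38.9 46.8] board -1.8 -14.8 rel tcp x,y(tool) 3.1 1.0
tin px [401. 122.] world [566.9   0.8] D [37.2 37.3] board 59.8 47.4 rel tcp x,y(tool) 65.3 62.6
```

Emit:
apply_moves(
  commands=[
    [[0, 0.05, 0], 0],
    [[0, 0.05, 0], 0],
    [[0, 0.05, 0], 0],
    [[0, 0, 0], 0],
  ],
)

```text
clock: 14.45
position: [521.0, -73.7, -1.7]
tcp_rot: [0.0, 0.646, 0.763, 0.0]
wrist_force: [0.8, -0.1, -0.2]
finger_gap: 47.7
grasp_force: 6.0
```

Emit:
apply_moves(
  commands=[
    [[0, 0, 0], 0],
    [[0, 0, 0], 0],
    [[0, 0, 0], 0],
  ],
  claw=54,
)

```text
clock: 14.75
position: [520.9, -73.7, -1.6]
tcp_rot: [0.0, 0.646, 0.763, 0.0]
wrist_force: [0.2, -0.5, -0.3]
finger_gap: 54.2
grasp_force: 0.0
```

```bash
python3 - <<'E'
from m import *
im=measure("wrist"); cv2.imwrite("pics/w7.png",im)
E
```

```text
14.75 tcp [520.9 -73.7  -1.6] gap 54.19848120026923 tcp board 2.0 -18.3
tin px [248. 258.] world [518.8 -71.4] D [37.4 44.8] board 0.2 -15.7 rel tcp x,y(tool) 2.6 -1.7
tin px [389. 121.] world [566.9   0.8] D [37.3 37.3] board 59.8 47.4 rel tcp x,y(tool) 65.7 57.8
```

View pics/w7.png

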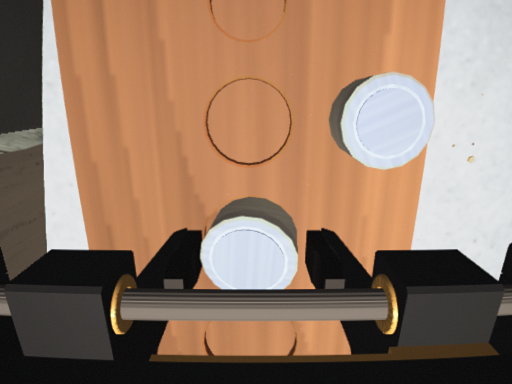

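Emit:
apply_moves(
  commands=[
    [[0, 0, -0.2], 0],
    [[0, 0, -0.8], 0],
    [[0, 0, -0.9], 0],
    [[0, 0, -0.9], 0],
    [[0, 0, 0], 0],
    [[0, 0, 0], 0],
  ],
  claw=60,
)

```text
clock: 15.4
position: [521.3, -73.7, 68.7]
tcp_rot: [0.001, 0.646, 0.763, 0.0]
wrist_force: [-0.3, -1.0, -0.5]
finger_gap: 60.0
grasp_force: 0.0
```

```bash
python3 - <<'E'
from m import *
im=measure("wrist"); cv2.imwrite("pics/w8.png",im)
E
```

```text
15.4 tcp [521.3 -73.7  68.7] gap 59.986205223016036 tcp board 2.3 -18.4
tin px [249. 209.] world [519.  -73.6] D [41.4 44.8] board 0.1 -17.9 rel tcp x,y(tool) 0.5 -2.2
tin px [342. 113.] world [566.8   0.8] D [37.1 37.2] board 59.7 47.4 rel tcp x,y(tool) 65.8 57.4
```

```bash
python3 - <<'E'
from h import *
p=arm.camera_params("wrist")
im=cv2.imread("pics/w8.png"); h=cv2.cvtColor(im,cv2.COLOR_BGR2HSV)
t=cv2.inRange(h,(100,10,120),(140,95,255)); n,l,st,c=cv2.connectedComponentsWithStats(t); print([(s.tolist()) for s in st if s[4]>400])
# profiles through the tin: value & saturation
for k in (209,): print("row",[tuple(h[k,u]) for u in list(range(205,222,2))+list(range(278,296,2))])
print("col",[(v,*h[v,249].tolist()) for v in list(range(160,190,2))+list(range(236,256,2))])
cv2.imwrite("pics/w8c.png",cv2.resize(im[140:290,160:400],None,fx=3.3,fy=3.3,interpolation=cv2.INTER_CUBIC))
E
```

```text
[[0, 0, 512, 384, 190824], [313, 83, 60, 61, 2804], [217, 181, 65, 58, 2946]]
row [(np.uint8(12), np.uint8(136), np.uint8(173)), (np.uint8(12), np.uint8(136), np.uint8(172)), (np.uint8(12), np.uint8(137), np.uint8(173)), (np.uint8(12), np.uint8(133), np.uint8(178)), (np.uint8(12), np.uint8(136), np.uint8(175)), (np.uint8(13), np.uint8(112), np.uint8(176)), (np.uint8(108), np.uint8(18), np.uint8(216)), (np.uint8(111), np.uint8(35), np.uint8(234)), (np.uint8(110), np.uint8(35), np.uint8(234)), (np.uint8(109), np.uint8(30), np.uint8(230)), (np.uint8(110), np.uint8(33), np.uint8(233)), (np.uint8(68), np.uint8(13), np.uint8(214)), (np.uint8(12), np.uint8(106), np.uint8(185)), (np.uint8(12), np.uint8(134), np.uint8(194)), (np.uint8(12), np.uint8(133), np.uint8(200)), (np.uint8(12), np.uint8(135), np.uint8(200)), (np.uint8(12), np.uint8(135), np.uint8(197)), (np.uint8(12), np.uint8(133), np.uint8(201))]
col [(160, 12, 135, 185), (162, 12, 135, 187), (164, 12, 135, 185), (166, 13, 142, 188), (168, 16, 82, 100), (170, 19, 49, 84), (172, 19, 49, 84), (174, 17, 48, 85), (176, 15, 41, 75), (178, 36, 25, 142), (180, 66, 12, 213), (182, 110, 33, 232), (184, 109, 31, 231), (186, 104, 23, 240), (188, 111, 38, 230), (236, 112, 33, 232), (238, 109, 33, 229), (240, 12, 124, 181), (242, 12, 137, 180), (244, 12, 134, 181), (246, 12, 135, 181), (248, 12, 137, 184), (250, 12, 136, 188), (252, 12, 134, 188), (254, 12, 134, 189)]
```

View pics/w8c.png

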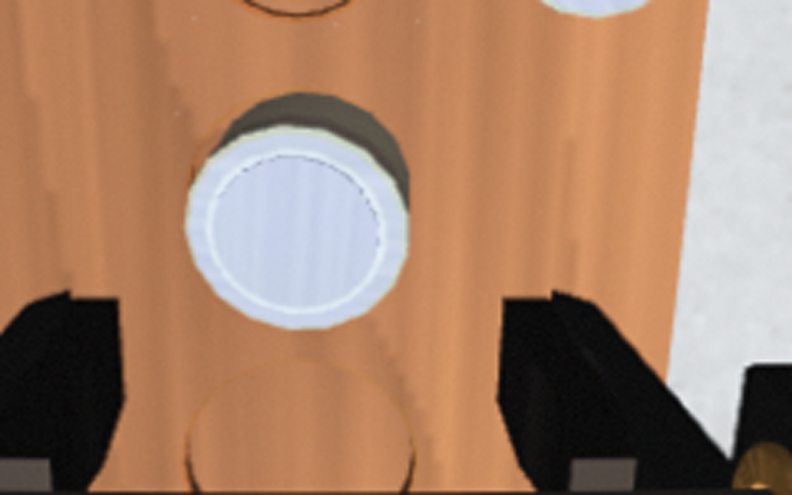

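The tin is tilted about 0.15 rad. Its -y edge is in the well and its +y edge is still on the rim, so it needs a push of a few mm towards -y. I'll do that with the closed fingers.

Emit:
apply_moves(
  commands=[
    [[0.6, -0.05, 0], 0],
    [[0.7, 0, 0], 0],
    [[0.5, 0, 0.4], 0],
    [[0, 0, 0.7], 0],
    [[0, 0, 0.7], 0],
    [[0, 0, 0.5], 0],
    [[0, 0, 0.35], 0],
    [[0, 0, 0.2], 0],
    [[0, 0, 0], 0],
    [[0, 0, 0], 0],
  ],
  claw=0,
)

```text
clock: 16.45
position: [512.5, -29.6, -2.7]
tcp_rot: [0.0, 0.646, 0.763, 0.0]
wrist_force: [0.2, -1.1, 0.3]
finger_gap: 0.7
grasp_force: 0.0
```

Emit:
apply_moves(
  commands=[
    [[-0.1, 0, 0], 0],
    [[-0.1, 0, 0], 0],
    [[-0.1, 0, 0], 0],
    [[-0.04, 0, 0], 0],
    [[0, 0, 0], 0],
  ],
)

```text
clock: 16.95
position: [513.6, -38.1, -2.9]
tcp_rot: [0.0, 0.646, 0.763, 0.0]
wrist_force: [0.5, 0.0, 0.4]
finger_gap: 0.4
grasp_force: 0.0
```

Emit:
apply_moves(
  commands=[
    [[-0.04, 0, 0], 0],
    [[-0.04, 0, 0], 0],
    [[0, 0, 0], 0],
  ],
)

```text
clock: 17.25
position: [513.8, -39.9, -3.1]
tcp_rot: [-0.0, 0.646, 0.763, -0.0]
wrist_force: [-0.2, 0.2, -0.7]
finger_gap: 0.1
grasp_force: 0.0
```

```bash
python3 - <<'E'
from m import *
im=measure("wrist")
E
```

```text
17.25 tcp [513.8 -39.9  -3.1] gap 0.06999599096541893 tcp board 0.7 16.2
tin px [254. 335.] world [521.9 -81. ] D [21.8 24.4] board 1.7 -25.7 rel tcp x,y(tool) -41.9 1.0
tin px [384. 200.] world [566.9   0.7] D [37.2 37.3] board 59.8 47.3 rel tcp x,y(tool) 31.1 59.2
```

Emit:
apply_moves(
  commands=[
    [[-0.04, 0, 0], 0],
    [[-0.04, 0, 0], 0],
    [[0, 0, 0], 0],
  ],
)

```text
clock: 17.6
position: [514.1, -41.8, -3.1]
tcp_rot: [-0.0, 0.646, 0.763, -0.0]
wrist_force: [0.1, -0.6, 0.9]
finger_gap: 0.4
grasp_force: 0.1
```

Emit:
apply_moves(
  commands=[
    [[-0.04, 0, 0], 0],
    [[0, 0, 0], 0],
  ],
)

```text
clock: 17.8
position: [514.2, -42.8, -3.1]
tcp_rot: [-0.0, 0.646, 0.763, -0.0]
wrist_force: [-0.8, 0.6, -0.1]
finger_gap: 0.7
grasp_force: 0.3
```

Emit:
apply_moves(
  commands=[
    [[-0.04, 0, 0], 0],
    [[0, 0, 0], 0],
  ],
)

```text
clock: 18.0
position: [514.1, -43.6, -3.2]
tcp_rot: [-0.0, 0.646, 0.763, -0.0]
wrist_force: [-0.0, 0.6, -0.4]
finger_gap: 0.5
grasp_force: 0.7
```

Emit:
apply_moves(
  commands=[
    [[-0.04, 0, 0], 0],
    [[0, 0, 0], 0],
  ],
)

```text
clock: 18.2
position: [513.9, -44.4, -3.3]
tcp_rot: [-0.001, 0.646, 0.763, -0.0]
wrist_force: [-2.6, 2.9, 1.0]
finger_gap: 0.4
grasp_force: 1.6
```

Emit:
apply_moves(
  commands=[
    [[0.3, 0, 0], 0],
    [[0.2, 0, -0.5], 0],
    [[0, 0, -0.9], 0],
    [[-0.5, 0, -0.9], 0],
    [[-0.7, 0, -0.5], 0],
    [[-0.6, 0, 0], 0],
    [[0, 0, 0], 0],
    [[0, 0, 0], 0],
  ],
)

```text
clock: 19.0
position: [519.3, -76.7, 66.3]
tcp_rot: [-0.001, 0.647, 0.763, -0.0]
wrist_force: [-0.3, 0.0, 0.1]
finger_gap: 0.6
grasp_force: 0.0
```

```bash
python3 - <<'E'
from m import *
im=measure("wrist",45); cv2.imwrite("pics/w9.png",im)
h=cv2.cvtColor(im,cv2.COLOR_BGR2HSV); print([(v,*h[v,253].tolist()) for v in range(160,192,2)])
E
```

```text
19.0 tcp [519.3 -76.7  66.3] gap 0.5634062638098094 tcp board -0.2 -21.0
tin px [255. 204.] world [520.4 -73.2] D [42.2 46.1] board 1.6 -17.8 rel tcp x,y(tool) 3.3 1.7
tin px [347. 109.] world [568.9   0.9] D [38.5 38.6] board 61.8 47.1 rel tcp x,y(tool) 68.2 62.0
[(160, 12, 133, 192), (162, 12, 134, 192), (164, 14, 149, 198), (166, 15, 71, 94), (168, 20, 47, 82), (170, 13, 48, 74), (172, 22, 29, 133), (174, 30, 7, 210), (176, 111, 31, 238), (178, 108, 30, 238), (180, 104, 18, 247), (182, 111, 35, 233), (184, 110, 32, 237), (186, 110, 32, 237), (188, 109, 33, 236), (190, 111, 32, 237)]
```

```bash
cat >> m.py <<'E'
from scipy.optimize import least_squares
def pose(im,near,R,cen=(515.9,-56),yaw=9.7,z=48,name="wrist"):
    p=arm.camera_params(name); h=cv2.cvtColor(im,cv2.COLOR_BGR2HSV); a=np.radians(yaw); B=np.array([[np.cos(a),-np.sin(a),0],[np.sin(a),np.cos(a),0],[0,0,1]])
    t=cv2.inRange(h,(100,10,120),(140,95,255)); best=None
    for c in cv2.findContours(t,0,1)[0]:
        if cv2.contourArea(c)>400:
            d=np.hypot(*(plane(c[:,0],p,48).mean(0)-near)); best=min(best or (1e9,None),(d,c),key=lambda q:q[0])
    o,d=rays(cv2.convexHull(best[1])[:,0] if 0 else best[1][:,0],p); o=(o-[*cen,0])@B; d=d@B
    def f(v):
        n=np.array([v[3],v[4],1]); P=o+d*(((v[:3]-o)@n)/(d@n))[:,None]; return np.linalg.norm(P-v[:3],axis=1)-R
    near=(np.array([*near,z])-[*cen,0])@B
    r=least_squares(f,[*near,0,0],loss="soft_l1",f_scale=.3); print("top centre(board)",r.x[:3].round(1),"normal tilt x,y",r.x[3:].round(3),"rms",np.sqrt((f(r.x)**2).mean()).round(2))
    q=r.x[:3]-26*np.array([*r.x[3:],1])/np.linalg.norm([*r.x[3:],1]); print("base centre",q.round(1)); return r.x
E
python3 - <<'E'
from m import *
im=cv2.imread("pics/w9.png")
pose(im,(520,-74),22.5); pose(im,(567,1),18.6)
E
```

```text
top centre(board) [  1.3 -17.   46.9] normal tilt x,y [ 0.006 -0.152] rms 0.8
base centre [  1.2 -13.1  21.2]
top centre(board) [59.3 47.8 52. ] normal tilt x,y [ 0.005 -0.013] rms 0.19
base centre [59.2 48.1 26. ]
```

Emit:
apply_moves(
  commands=[
    [[0.6, 0.05, 0], 0],
    [[0.7, 0, 0], 0],
    [[0.6, 0, 0.4], 0],
    [[0, 0, 0.7], 0],
    [[0, 0, 0.7], 0],
    [[0, 0, 0.5], 0],
    [[0, 0, 0.3], 0],
    [[-0.1, 0, 0.15], 0],
    [[-0.15, 0, 0], 0],
    [[-0.15, 0, 0], 0],
  ],
)

```text
clock: 20.05
position: [515.7, -40.0, -1.3]
tcp_rot: [0.0, 0.646, 0.763, 0.0]
wrist_force: [0.5, 0.7, 0.8]
finger_gap: 0.2
grasp_force: 0.0
```

Emit:
apply_moves(
  commands=[
    [[-0.05, 0, 0], 0],
    [[-0.05, 0, 0], 0],
    [[0, 0, 0], 0],
  ],
)

```text
clock: 20.35
position: [515.9, -42.4, -1.3]
tcp_rot: [0.0, 0.646, 0.763, 0.0]
wrist_force: [-1.0, -1.0, -0.2]
finger_gap: 0.3
grasp_force: 0.0
```

Emit:
apply_moves(
  commands=[
    [[-0.05, 0, 0], 0],
    [[-0.05, 0, 0], 0],
    [[0, 0, 0], 0],
  ],
)

```text
clock: 20.65
position: [515.3, -43.8, -1.6]
tcp_rot: [-0.001, 0.646, 0.763, 0.0]
wrist_force: [-2.0, 4.8, 3.6]
finger_gap: 0.6
grasp_force: 2.3
```

Emit:
apply_moves(
  commands=[
    [[-0.05, 0, 0], 0],
    [[-0.05, 0, 0], 0],
    [[0, 0, 0], 0],
  ],
)

```text
clock: 20.95
position: [514.9, -44.3, -1.7]
tcp_rot: [-0.003, 0.647, 0.763, 0.001]
wrist_force: [-4.2, 12.0, 8.0]
finger_gap: 0.8
grasp_force: 6.2
```

Emit:
apply_moves(
  commands=[
    [[0.3, 0, 0], 0],
    [[0.3, 0, -0.5], 0],
    [[0, 0, -0.9], 0],
    [[-0.6, 0, -0.9], 0],
    [[-0.7, 0, -0.5], 0],
    [[-0.6, 0, 0], 0],
    [[0, 0, 0], 0],
    [[0, 0, 0], 0],
  ],
)

```text
clock: 21.75
position: [520.7, -79.1, 67.3]
tcp_rot: [-0.001, 0.647, 0.763, -0.0]
wrist_force: [-0.5, -0.2, 0.3]
finger_gap: 0.6
grasp_force: 0.0
```

```bash
python3 - <<'E'
from m import *
s=arm.get_state(); print(s["clock"],s["position"],s["wrist_force"])
im=np.ascontiguousarray(arm.snapshot("wrist")[:,:,::-1]); cv2.imwrite("pics/w10.png",im)
pose(im,(520,-74),22.5)
for n in("w5","w9","w10"):
    i=cv2.imread(f"pics/{n}.png"); h=cv2.cvtColor(i,cv2.COLOR_BGR2HSV)
    t=cv2.inRange(h,(100,10,120),(140,95,255)); _,_,st,c=cv2.connectedComponentsWithStats(t); k=[(a.tolist(),b) for a,b in zip(st,c) if 2000<a[4]<10000 and abs(b[0]-253)<15]
    print(n,k)
    u=int(k[0][1][0]); print([(v,*h[v,u].tolist()) for v in range(k[0][0][1]-22,k[0][0][1]+2,2)])
# side view of the tin
p=arm.camera_params("side"); im=np.ascontiguousarray(arm.snapshot("side")[:,:,::-1]); cv2.imwrite("pics/s10.png",im)
E
```

```text
21.75 [520.74371163 -79.06328138  67.3369314 ] [-0.4676233  -0.22990533  0.34179537]
top centre(board) [  0.9 -19.   46.7] normal tilt x,y [-0.011 -0.086] rms 0.56
base centre [  1.2 -16.8  20.8]
w5 [([220, 171, 67, 63, 3240], array([253.4058642 , 201.78055556]))]
[(149, 13, 129, 225), (151, 13, 129, 225), (153, 13, 129, 226), (155, 13, 130, 225), (157, 13, 129, 226), (159, 13, 128, 225), (161, 12, 128, 214), (163, 23, 44, 93), (165, 19, 45, 96), (167, 19, 33, 109), (169, 28, 15, 233), (171, 111, 17, 250)]
w9 [([223, 175, 65, 61, 3006], array([255.01497006, 203.74517631]))]
[(153, 12, 136, 189), (155, 12, 133, 191), (157, 12, 133, 190), (159, 12, 133, 190), (161, 12, 133, 191), (163, 12, 137, 192), (165, 13, 138, 188), (167, 19, 44, 82), (169, 21, 50, 81), (171, 14, 36, 79), (173, 28, 21, 205), (175, 113, 26, 233)]
w10 [([221, 173, 65, 61, 3061], array([252.91506044, 202.48578896]))]
[(151, 12, 133, 191), (153, 12, 133, 191), (155, 12, 133, 192), (157, 12, 131, 192), (159, 12, 138, 192), (161, 13, 143, 198), (163, 11, 130, 196), (165, 17, 53, 87), (167, 22, 48, 80), (169, 15, 43, 72), (171, 28, 22, 205), (173, 113, 19, 225)]
```

```bash
sed -i 's/best\[1\])\[:,0\] if 0 else best\[1\]\[:,0\]/best[1])[:,0]/' m.py; python3 - <<'E'
from m import *
im=cv2.imread("pics/w10.png"); pose(im,(520,-74),22.5)
p=arm.camera_params("wrist"); h=cv2.cvtColor(im,cv2.COLOR_BGR2HSV); t=cv2.inRange(h,(100,0,120),(140,95,255)); t|=((h[...,1]<40)&(h[...,2]>190)).astype(np.uint8)*255
t[:160]=0;t[250:]=0;t[:,:205]=0;t[:,300:]=0
c=max(cv2.findContours(t,0,1)[0],key=cv2.contourArea); hu=cv2.convexHull(c)[:,0]
for z in(45,52):
    w=plane(hu,p,z).astype(np.float32); print(z,cv2.fitEllipse(w),cv2.minEnclosingCircle(w))
im=cv2.imread("pics/s10.png")
h=cv2.cvtColor(im,cv2.COLOR_BGR2HSV); print(h[200:215,255:285].shape)
E
```

```text
top centre(board) [  0.9 -18.4  48.6] normal tilt x,y [-0.019 -0.023] rms 0.21
base centre [  1.4 -17.8  22.6]
45 ((519.9085693359375, -74.66397094726562), (46.62954330444336, 47.91793441772461), 96.53422546386719) ((519.9464721679688, -74.92040252685547), 23.941572189331055)
52 ((519.5563354492188, -72.2671127319336), (45.041751861572266, 46.28627395629883), 96.53433227539062) ((519.5929565429688, -72.51480102539062), 23.126361846923828)
(15, 30, 3)
```

Tin_48 is seated flat: its measured top diameter at z=45 is 47.9, and it is within about 1 mm of the well centre. Next is tin_40.

Emit:
apply_moves(
  commands=[
    [[0.6, 0.5, 0], 0],
    [[0.8, 0.6, 0], 0],
    [[0.8, 0.6, 0], 0],
    [[0.6, 0.6, 0], 0],
    [[0.05, 0.04, 0], 0],
    [[0, 0, 0], 0],
    [[0, 0, 0], 0],
  ],
  claw=60,
)

```text
clock: 22.55
position: [566.5, 0.6, 67.5]
tcp_rot: [-0.001, 0.646, 0.763, -0.001]
wrist_force: [-0.3, -0.7, 0.3]
finger_gap: 54.6
grasp_force: 0.0
```

```bash
python3 -c "
from m import *
measure('wrist')"
```

```text
22.55 tcp [566.5   0.6  67.5] gap 54.55589968993098 tcp board 59.5 47.3
tin px [253. 211.] world [5.667e+02 5.000e-01] D [37.2 37.3] board 59.6 47.2 rel tcp x,y(tool) -0.1 0.2
```

Emit:
apply_moves(
  commands=[
    [[0, 0, 0.7], 0],
    [[0, 0, 0.8], 0],
    [[0, 0, 0.6], 0],
    [[0, 0, 0.45], 0],
    [[0, 0, 0.23], 0],
    [[0, 0, 0], 0],
  ],
)

```text
clock: 23.2
position: [566.8, 0.7, -2.2]
tcp_rot: [-0.001, 0.646, 0.763, -0.001]
wrist_force: [0.6, -0.1, -0.7]
finger_gap: 59.6
grasp_force: 0.0
```

Emit:
apply_moves(
  commands=[
    [[0, 0, 0], 0],
    [[0, 0, 0], 0],
    [[0, 0, 0], 0],
    [[0, 0, 0], 0],
    [[0, 0, 0], 0],
  ],
  claw=34,
  force=5,
)

```text
clock: 23.7
position: [568.1, 0.8, -0.5]
tcp_rot: [0.0, 0.646, 0.763, 0.0]
wrist_force: [-0.5, 0.0, 4.1]
finger_gap: 39.9
grasp_force: 5.0
```

Emit:
apply_moves(
  commands=[
    [[-0.02, -0.2, 0], 0],
    [[-0.04, -0.4, 0], 0],
    [[0, -0.5, 0], 0],
    [[0, -0.5, 0], 0],
    [[0, -0.35, 0], 0],
    [[0, -0.2, 0], 0],
    [[0, -0.1, 0], 0],
    [[0, 0, 0], 0],
    [[0, 0, 0], 0],
  ],
)

```text
clock: 24.6
position: [511.6, -10.0, -1.5]
tcp_rot: [-0.001, 0.646, 0.763, -0.001]
wrist_force: [0.2, -0.9, 4.3]
finger_gap: 39.8
grasp_force: 5.0
```

Emit:
apply_moves(
  commands=[
    [[-0.02, -0.05, 0], 0],
    [[0, -0.06, 0], 0],
    [[0, 0, 0], 0],
    [[0, 0, 0], 0],
  ],
)

```text
clock: 25.0
position: [507.7, -10.7, -2.7]
tcp_rot: [-0.001, 0.646, 0.763, -0.001]
wrist_force: [0.1, 0.1, -1.7]
finger_gap: 40.0
grasp_force: 5.0
```

Emit:
apply_moves(
  commands=[
    [[0, 0, 0], 0],
    [[0, 0, 0], 0],
    [[0, 0, 0], 0],
  ],
  claw=50,
)

```text
clock: 25.3
position: [509.8, -10.8, -1.2]
tcp_rot: [0.0, 0.646, 0.763, -0.0]
wrist_force: [-0.5, -0.3, -0.5]
finger_gap: 49.7
grasp_force: 0.0
```

Emit:
apply_moves(
  commands=[
    [[0, 0, -0.2], 0],
    [[0, 0, -0.8], 0],
    [[0, 0, -0.9], 0],
    [[0, 0, -0.9], 0],
    [[0, 0, 0], 0],
    [[0, 0, 0], 0],
  ],
)

```text
clock: 25.9
position: [510.3, -10.9, 69.2]
tcp_rot: [0.001, 0.646, 0.763, 0.0]
wrist_force: [-0.3, -0.1, -0.9]
finger_gap: 50.2
grasp_force: 0.0
```

```bash
cat >> m.py <<'E'
def check(im,z,near,R):
    pose(im,near,R); p=arm.camera_params("wrist"); h=cv2.cvtColor(im,cv2.COLOR_BGR2HSV)
    t=((h[...,1]<40)&(h[...,2]>190)).astype(np.uint8)*255; t[:130]=0;t[260:]=0;t[:,:200]=0;t[:,310:]=0
    c=max(cv2.findContours(t,0,1)[0],key=cv2.contourArea); w=plane(cv2.convexHull(c)[:,0],p,z).astype(np.float32); print(z,cv2.fitEllipse(w),cv2.boundingRect(c))
E
python3 - <<'E'
from m import *
im=measure("wrist",45); cv2.imwrite("pics/w11.png",im); check(im,45,(509,-11),18.6)
E
```

```text
25.9 tcp [510.3 -10.9  69.2] gap 50.201971127408946 tcp board 2.1 45.4
tin px [252. 278.] world [519.1 -67.6] D [26.2 48.3] board 1.2 -12.0 rel tcp x,y(tool) -57.4 -0.8
tin px [250. 206.] world [508.8 -10.5] D [37.1 37.3] board 0.6 46.0 rel tcp x,y(tool) 0.6 -1.4
top centre(board) [-0.4 47.4 47.2] normal tilt x,y [-0.001  0.013] rms 0.1
base centre [-0.3 47.  21.2]
45 ((507.6026916503906, -9.769063949584961), (39.31253433227539, 39.43687438964844), 130.65728759765625) (223, 180, 56, 52)
```

Emit:
apply_moves(
  commands=[
    [[-0.6, 0, 0], 0],
    [[-0.8, 0, 0], 0],
    [[-0.8, 0, 0], 0],
    [[-0.36, 0, 0], 0],
    [[0, 0, 0], 0],
    [[0, 0, 0], 0],
  ],
)

```text
clock: 26.55
position: [519.7, -74.0, 68.0]
tcp_rot: [-0.001, 0.647, 0.763, -0.0]
wrist_force: [-0.1, -0.9, -0.4]
finger_gap: 50.0
grasp_force: 0.0
```

```bash
python3 - <<'E'
from m import *
im=measure("wrist",45); cv2.imwrite("pics/w12.png",im); check(im,45,(519.5,-74),22.5); pose(im,(509,-11),18.6)
E
```

```text
26.55 tcp [519.7 -74.   68. ] gap 49.965413707589626 tcp board 0.7 -18.4
tin px [253. 210.] world [520.5 -75.9] D [45.2 45.4] board 1.2 -20.4 rel tcp x,y(tool) -2.0 0.5
tin px [252. 114.] world [508.8 -10.4] D [37.3 37.3] board 0.6 46.2 rel tcp x,y(tool) 64.6 -0.0
top centre(board) [  1.2 -18.8  48.6] normal tilt x,y [-0.008  0.012] rms 0.09
base centre [  1.4 -19.1  22.6]
45 ((520.4061279296875, -75.32469177246094), (47.5140380859375, 47.6357536315918), 53.64698028564453) (220, 178, 67, 63)
top centre(board) [ 0.8 46.6 48.8] normal tilt x,y [ 0.015 -0.049] rms 0.09
base centre [ 0.4 47.8 22.9]
```

```bash
python3 -c "
from cell import arm
print(arm.close_job())"
```

```text
the job is handed in; nothing more can be done
None
```

Both tins are in their wells, tin_40 in the 43 mm and tin_48 in the 51 mm, measuring flat and seated in the last wrist picture, and I handed the job in at about 27 s; the hand-in gave no verdict.

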